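# Set the organiser's day dial and arm its reminder

## Robot

A 6-joint arm with a two-finger parallel gripper is mounted at the origin on the work surface. World frame = base frame: x ahead of the robot, y to its left, z up, the work surface at z = 0. Lengths are in mm, angles in rad, forces in N, time in s.
With the tool pointing down it reaches from about 350 to 925 mm from the base axis. Payload 6.4 kg.
Tool frame: the origin (TCP) lies on the centre line of the jaws, within the pads' length; the fingertips stand 14 mm ahead of it and the grasp point (between the pads) lies 5 mm behind it; x points along the fingers, y is the direction in which the jaws open and shut, and the axes are right-handed (so a half turn about x gives the same grasp; the last joint's range is limited). The gripper opens to 85 mm and grips with 20 to 120 N. Pads are 22 mm wide; open, the fingers measure 114 mm over their backs; the gripper's body (76 mm by 85 mm) begins 54 mm behind the grasp point. The pads swing forward as they close: fully open they stand 13 mm farther back than shut.
Start: joints at [-1.49, 0.245, 1.558, -0, 1.339, -0.174], TCP at [163.838, -629.024, 245.29] pointing down, gripper open.
Joint ranges: [-3.13, 3.13], [-1.02, 2.26], [0.13, 2.54], [-0.95, 4.09], [0.21, 2.88], [-2.74, 2.74]. Speed limits (rad/s): [2.57, 2.57, 3.14, 3.14, 3.14, 3.14].

## Interface

Orientations are given as a rotation vector (axis times angle).
In Python, from cell import env gives the robot as it stands.
- The arm moves only by the tool jog_arm, never from a script. Its argument "series" is a list of rows, each an object of numbers: "dx", "dy", "dz": the shift along the tool's x, y, z in m; "roll": the turn about the tool's x in rad; "jaw": the opening in per cent of the stroke, from 0 (shut) to 100 (fully open). A call has 1 to 12 rows; each row is the pose to reach, as a shift and turn from the pose measured when the call began, along the tool's axes at that moment; what a row does not reach only later rows make up. A row lasts 1/8 s, in which the tool goes at most 62.5 mm and 10.7 degrees, less where a joint would pass 70% of its speed; a pose out of reach is approached as far as the arm can. A call with a gripper value outside its range is refused whole. The fingers move at their own pace and stop on an object; "grip_force" is the grip in N (left out, the last holds). Time passes only in rows, so rows that repeat a pose let the fingers close. It gives the time, the measured TCP pose, the force and the opening at its end, in the units of the state.
- env.state(): the state, without advancing time (a new reading comes with each control period).
- env.grab_frame(name): name is "side" or "top" or "wrist"; returns the picture (384x512x3 uint8, blue, green, red); there is no depth.
- env.get_calibration(name): a dict with "fx", "fy", "cx", "cy" (pixels), "dist_coeffs" ([k1, k2, p1, p2, k3] as OpenCV has them; the pictures are not rectified), "pose" (4x4, takes a point from camera to world coordinates); the wrist camera has in their place "mount" (4x4, takes a point from camera to tool coordinates, whose origin is the TCP and whose axes are the tool frame's). Camera axes: x right, y down, z forward; pixel columns grow to the right and rows downward; lengths in mm; the calibration is good to about 2 mm. A picture is of the moment at which its call begins: read the wrist's pose just before it. get_calibration takes no time and is no camera call.
- env.job_done(): hands the job in, once; it reports no verdict.
Trained networks look in the newest picture that a camera, given by its name, has taken for a name from the list of things; names that differ only in an ending like _2 or _b are one class to them, and where a whole thing is asked for, a point or a joint stands for the part that bears it (a point fixed in the world has none). Each returns a list of dicts, best first, with "p" (0 to 1); they miss things now and then, are a little off and sometimes report something else, mostly with a low value. They report only what shows in the picture. A call takes as long as a camera call.
- env.search_frame(thing, camera): "rect" ([left, top, width, height] in pixels, round what is visible of it).
The state is a dict: "clock": time; "joints": joint angles; "qd": joint speeds; "effort": joint torques, N m; "position": TCP position; "tcp_rot": TCP orientation; "wrist_force": force on the tool from outside, world axes, zero at the start; "moment": the same for the moment, N m; "opening": finger opening in mm.
Only numpy, scipy, OpenCV 4.12 (cv2) and the standard library are available. Lean on these libraries where they do the work, as an engineer would, in place of code of your own. Each camera call takes 0.05 s, during which the arm holds its last target. There are 200 camera calls.

## Task

Push the fin on the pink organiser's dial with a fingertip or the outside of the fingers, turning the dial until its index line lines up with the long scale line that has the raised tab, and let it stand still there. Then press the round button on the organiser fully down to arm the reminder, and let it come back up with the dial still lined up. Do not press the button before the dial is set, do not pinch the fin, do not turn the scale collar, do not lift or shove the organiser, and leave the things around it where they are.

Things in the scene. Friction and masses are not known exactly. Their poses are not given: they have to be found in the camera images.
- organiser: pink plastic organiser, a loose slab of roughly 0.9 kg, 170 (its x) x 260 (its y) x 36 mm high, origin at the centre of its underside, z up. The dial is at its -y end; at its +y end are three flat lids (up to 4 mm proud) and, at the corner nearest the robot, the round button
- dial_axis (a point): point on the dial's turning axis (vertical) at the level of the dial's flat top, 46 mm above the table; 40 mm from the organiser's origin along its -y. The dial is a flat disc of 58 mm radius, carrying one upright radial fin. Around it, flush-mounted lower down, is the white scale collar, radius 76 mm, top 39 mm above the table
- index_line (a point): outer end of the dial's dark index line, on the dial's rim 58 mm from the axis, level with the dial's top, 46 mm above the table. The fin lies on the same radius as this line, on the same side of the axis
- target_line (a point): where the index line's outer end must come: the point on the radius of the collar's long target line, 58 mm from the axis, 46 mm above the table. The target line is the longest and thickest on the collar (15 x 3 mm; the others are 5 to 8 mm long, every 10 degrees) and ends at a raised white tab 14 mm wide on the collar's outer edge, 72 to 84 mm from the axis, top 43 mm above the table
- dial (a joint): angle of the dial on the organiser, rad, growing counter-clockwise seen from above; 0 when the index points along the organiser's -x; range -3 to 3. It turns with light friction (about 0.05 N m) and stays where it is left. At the start the index is always 0.7 to 2.7 rad counter-clockwise of the target, so the short way is clockwise
- collar (a joint): angle of the scale collar, same zero and sense as the dial: the index is on the target line when both angles are equal. The collar is stiff (1.5 N m) and is to be left alone
- fin_left: one half of the dial's upright fin, split lengthwise. The whole fin is 8 mm thick, 28 mm long (19 to 47 mm from the dial's axis, along the index line's radius) and 22 mm high, standing on the dial's top (46 to 68 mm above the table). This half is the one on the clockwise side, seen from above. Origin: on the fin's mid-plane, half-way along, at its foot; its x axis points from the index line to the dial's axis
- fin_right: the other half of the fin, on the counter-clockwise side: pushing its outer face turns the dial clockwise. Same origin and axes as fin_left
- set_button_top (a point): centre of the top of the round press button, 28 mm across, in a housing on the organiser's top; it is pressed straight down
- set_button (a joint): how far the button is pressed, m: 0 up, 0.006 fully down, springs back; fully down takes about 5 N
- earring_stand: white ceramic earring stand with two cross bars, 194 mm high, foot 100 mm across, origin under its centre; fixed
- watch_box: stainless watch box with a glass window, 160 (its x) x 240 (its y) x 78 mm high, lying with its length away from the robot, origin under its centre; fixed
- hair_claw: tortoiseshell hair claw, 75 x 44 x 40 mm, loose, resting on the organiser's lids (its underside 40 mm above the table); origin under its centre
- comb: wooden comb, 150 x 37 x 7 mm, loose, lying on the table beside the dial end of the organiser; origin under its centre
- ring_dish: white ceramic ring dish, 80 mm across, 28 mm high, loose, on the table behind the organiser; origin under its centre
- cream_jar: white jar, 60 mm across, 60 mm high, loose, at the back of the table; origin under its centre
- perfume: amber bottle, 44 mm across, 110 mm high, loose, at the back of the table; origin under its centre

How it is judged (in metres and radians):
On the way, in this order (a step that is already met when the one before it is completed fails the run):
1. the dial stands still with its index line within 3.5 mm of the target line, the button not yet pressed (horizontal distance between index_line and target_line below 0.0035 m and velocity of joint dial between -0.05 and 0.05 rad/s and value of joint set_button below 0.002 m), for 0.3 s.
2. the button is pressed down at least 4.8 of its 6 mm with the dial still lined up (horizontal distance between index_line and target_line below 0.0035 m and value of joint set_button above 0.0048 m), for 0.05 s.
At the end, for the whole second after the job is handed in: The index line's outer end is within 3.5 mm of the target line, the dial is at rest, the button is back up (within 1.5 mm), and the organiser is flat and at rest within 15 mm of where it started (horizontal distance between index_line and target_line below 0.0035 m and velocity of joint dial between -0.05 and 0.05 rad/s and value of joint set_button below 0.0015 m and distance of organiser from where it was at the start of the episode below 0.015 m and angle between organiser's own z axis and vertical below 0.03 rad and linear speed of organiser below 0.01 m/s); the robot touches nothing.
It fails at once if the button is pressed past half-way while the index is more than 5 mm from the target line (value of joint set_button above 0.003 m and not (horizontal distance between index_line and target_line below 0.005 m)).
It fails at once if the fin is pinched: both its faces pressed by the fingers at once with over 3 N each (contact force between the fingers and fin_left above 3 N and contact force between the fingers and fin_right above 3 N).
It fails at once if the organiser is lifted by more than 8 mm, tipped over 0.1 rad or shoved more than 15 mm (height (world z) of organiser above 0.008 m or angle between organiser's own z axis and vertical above 0.1 rad or distance of organiser from where it was at the start of the episode above 0.015 m).
It fails at once if the scale collar is turned: the target line moves more than 18 mm (distance of target_line from where it was at the start of the episode above 0.018 m).
It fails at once if a bystander is moved, lifted or carried by more than 20 mm (distance of any of hair_claw, comb, ring_dish, cream_jar, perfume from where it was at the start of the episode above 0.02 m).
It also fails if it takes over 61 s, if anything falls off the work surface, if the arm or the gripper's body presses on something with over 40 N, if the wrist force passes 120 N, or if a joint passes its speed limit or range.

## Working session

There is one attempt and no reset: what is moved stays moved. The work goes in short steps, Python scripts to look and compute and a tool call to move; the robot and the scene stay as the last step left them, time stands still between calls to the robot, and variables do not carry over. Pictures are saved under pics/ and viewed, about 8 in all and at most 12, crops included, and the job is handed in when it is done.

Besides the shell and the picture viewer there is one more tool, called after "Request:" in YAML: its name, and indented under it one key for each argument. jog_arm: Moves the arm, as the interface text tells. Its arguments: {"type":"object","properties":{"series":{"type":"array","items":{"type":"object","properties":{"dx":{"type":"number"},"dy":{"type":"number"},"dz":{"type":"number"},"roll":{"type":"number"},"jaw":{"type":"number"}}}},"grip_force":{"type":"number"}},"required":["series"]}

```bash
ls; mkdir -p pics; cat > h.py <<'E'
import numpy as np, cv2
from scipy.spatial.transform import Rotation as R
from cell import env
def cam(name):
    c=env.get_calibration(name); K=np.array([[c['fx'],0,c['cx']],[0,c['fy'],c['cy']],[0,0,1]]);D=np.array(c['dist_coeffs'],float)
    if 'pose' in c: P=np.array(c['pose'])
    else:
        s=env.state(); T=np.eye(4);T[:3,:3]=R.from_rotvec(s['tcp_rot']).as_matrix();T[:3,3]=s['position'];P=T@np.array(c['mount'])
    return K,D,P
def px2w(C,uv,z):
    K,D,P=C; n=cv2.undistortPoints(np.array(uv,float).reshape(-1,1,2),K,D).reshape(-1,2)
    d=np.c_[n,np.ones(len(n))]@P[:3,:3].T; o=P[:3,3]; return o+d*((z-o[2])/d[:,2])[:,None]
def w2px(C,X):
    K,D,P=C; Q=np.linalg.inv(P); return cv2.projectPoints(np.array(X,float).reshape(-1,3),cv2.Rodrigues(Q[:3,:3])[0],Q[:3,3],K,D)[0].reshape(-1,2)
E
python3 - <<'E'
from h import *
s=env.state();print(s)
ims=[env.grab_frame(n) for n in('top','side')]
for n in('top','side'):
    C=cam(n);print(n,C[2].round(2).tolist())
cv2.imwrite('pics/a.png',ims[0]);cv2.imwrite('pics/b.png',ims[1])
C=cam('top')
for t in['organiser','dial_axis','fin_left','fin_right','index_line','target_line','set_button_top','hair_claw','comb','earring_stand','watch_box']:
    try:
        r=env.search_frame(t,'top')[:2]
        for q in r:
            l,tp,w,h=q['rect'];print(t,round(q['p'],2),np.round(q['rect']),px2w(C,[l+w/2,tp+h/2],46).round()[0])
    except Exception as e: print(t,e)
E
```

```text
pics
{'clock': 0.0, 'joints': array([-1.49009102e+00,  2.45794384e-01,  1.55902260e+00,  2.01950289e-05,
        1.33871822e+00, -1.74084171e-01]), 'qd': array([ 0.00165551, -0.00038234,  0.00166898, -0.00084157, -0.00067118,
        0.00050076]), 'effort': array([-5.65654318e-04, -4.29512930e+01, -3.26126647e+01, -1.63556538e-04,
        5.29517303e-03,  9.22013612e-06]), 'position': array([ 163.80343795, -628.46662486,  244.18828454]), 'tcp_rot': array([ 2.08664053,  0.26929465, -2.08640853]), 'wrist_force': array([-0.66537152,  0.16678266,  0.88308412]), 'moment': array([ 0.02799196, -0.01515209, -0.01922463]), 'opening': 85.69392205807901}
top [[0.03, -0.99, 0.11, 487.6], [-1.0, -0.03, -0.0, -26.19], [0.0, -0.11, -0.99, 1416.39], [0.0, 0.0, 0.0, 1.0]]
side [[-0.98, -0.13, 0.16, 491.02], [-0.2, 0.68, -0.71, 648.91], [-0.02, -0.72, -0.69, 716.14], [0.0, 0.0, 0.0, 1.0]]
organiser 0.97 [193. 201.  90.  62.] [538.  17.  46.]
dial_axis 0.92 [190. 198.  97.  66.] [540.  14.  46.]
fin_right 0.5 [246. 175.  28.  24.] [677. -45.  46.]
index_line 0.76 [234. 215.  37.  36.] [534. -27.  46.]
target_line 0.61 [226. 211.  52.  49.] [530. -26.  46.]
set_button_top 0.4 [200. 235.  10.  13.] [505. 116.  46.]
hair_claw 0.78 [200. 198.  18.  30.] [593. 106.  46.]
comb 0.72 [282. 212.  17.  47.] [ 531. -143.   46.]
earring_stand 0.79 [ 78. 181.  51.  39.] [622. 440.  46.]
watch_box 0.66 [361. 193.  62.  81.] [ 543. -457.   46.]
```

```bash
python3 - <<'E'
import cv2,numpy as np
a=cv2.imread('pics/a.png');b=cv2.imread('pics/b.png')
cv2.imwrite('pics/a1.png',cv2.resize(a[185:280,175:310],None,fx=5.9,fy=5.9,interpolation=cv2.INTER_CUBIC))
cv2.imwrite('pics/b1.png',cv2.resize(b,(800,600)))
E
```

```text
(no output)
```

View pics/a1.png

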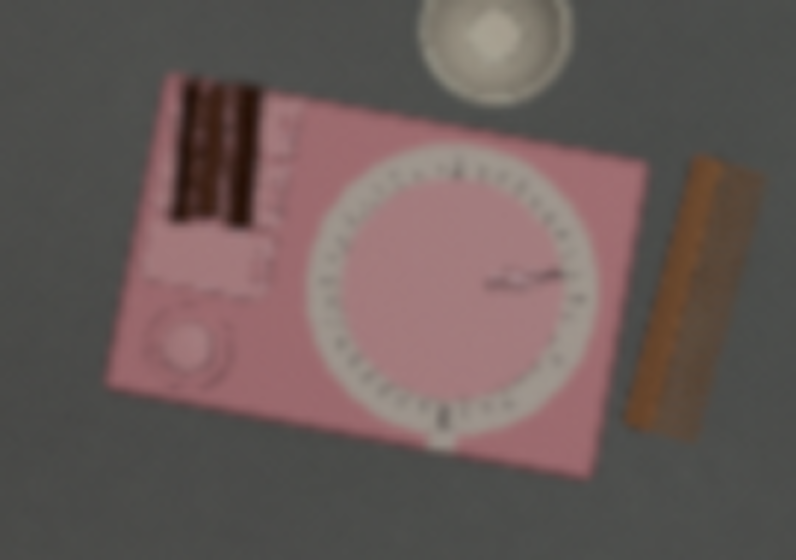

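View pics/b1.png

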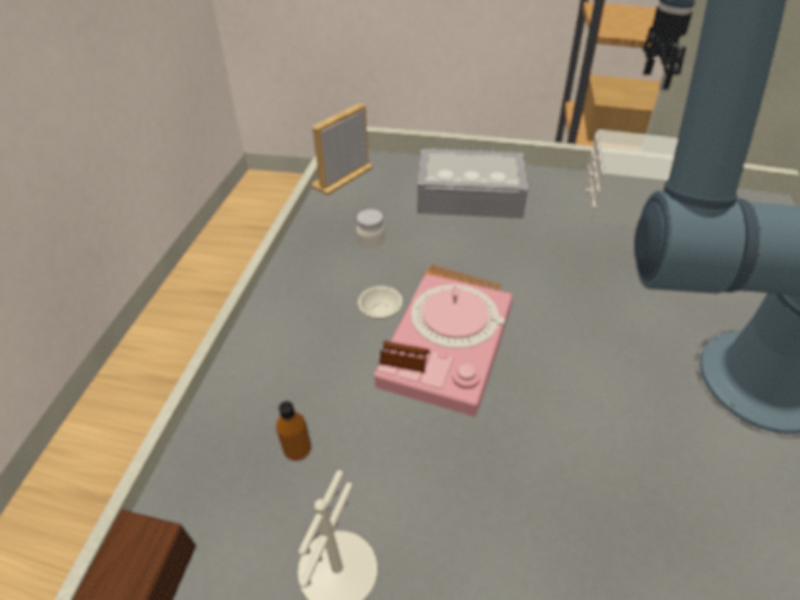

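The top crop shows the dial centre near (453,290), index tip at (565,273) and target tab at (443,440). The button is at (188,347), the claw is on the lids at (215,150), and the comb is to the right. The side view shows a clear approach from the robot's side.

```bash
python3 - <<'E'
from h import *
C=cam('top'); f=lambda u,v:[175+(u+.5)/5.9-.5,185+(v+.5)/5.9-.5]
for n,p,z in[('axis',(453,290),42),('idx',(565,273),46),('tab',(443,440),43),('btn',(188,347),46),('c1',(170,75),36),('c2',(648,162),36),('c3',(590,478),36),('c4',(107,385),36)]:
    print(n,px2w(C,f(*p),z)[0].round(1))
s=env.state();print(R.from_rotvec(s['tcp_rot']).as_matrix().round(3));print(np.array(env.get_calibration('wrist')['mount']).round(3), cam('wrist')[0])
E
```

```text
axis [533.1 -23.6  42. ]
idx [543.3 -81.4  46. ]
tab [455.7 -20.5  43. ]
btn [499.9 112.5  46. ]
c1 [642.2 128.1  36. ]
c2 [ 602.9 -124.    36. ]
c3 [437.8 -97.2  36. ]
c4 [479.1 155.   36. ]
[[-0.     0.252 -0.968]
 [-0.    -0.968 -0.252]
 [-1.     0.     0.   ]]
[[-1.00000e-03 -2.65000e-01  9.64000e-01 -1.28651e+02]
 [ 1.00000e+00 -0.00000e+00  1.00000e-03  3.46000e-01]
 [-0.00000e+00  9.64000e-01  2.65000e-01 -6.67970e+01]
 [ 0.00000e+00  0.00000e+00  0.00000e+00  1.00000e+00]] [[277.80521432   0.         256.40878114]
 [  0.         277.80521432 189.84404472]
 [  0.           0.           1.        ]]
```

Request:
jog_arm:
  series:
    - {"dx": 0,"dy": -0.05,"dz": -0.0488,"roll": 0.02,"jaw": 0}
    - {"dx": 0,"dy": -0.1,"dz": -0.0975,"roll": 0.05,"jaw": 0}
    - {"dx": 0,"dy": -0.15,"dz": -0.146,"roll": 0.08,"jaw": 0}
    - {"dx": 0,"dy": -0.2,"dz": -0.195,"roll": 0.1,"jaw": 0}
    - {"dx": 0,"dy": -0.25,"dz": -0.244,"roll": 0.13,"jaw": 0}
    - {"dx": 0,"dy": -0.3,"dz": -0.293,"roll": 0.16,"jaw": 0}
    - {"dx": 0,"dy": -0.35,"dz": -0.341,"roll": 0.19,"jaw": 0}
    - {"dx": 0,"dy": -0.4,"dz": -0.39,"roll": 0.22,"jaw": 0}
    - {"dx": 0,"dy": -0.45,"dz": -0.439,"roll": 0.255,"jaw": 0}
    - {"dx": 0,"dy": -0.499,"dz": -0.488,"roll": 0.255,"jaw": 0}
    - {"dx": 0,"dy": -0.499,"dz": -0.488,"roll": 0.255,"jaw": 0}
    - {"dx": 0,"dy": -0.499,"dz": -0.488,"roll": 0.255,"jaw": 0}

```text
clock: 2.15
position: [511.3, -20.1, 245.4]
tcp_rot: [2.219, 0.006, -2.219]
wrist_force: [-0.4, -0.4, 0.2]
opening: -0.2
```

```bash
python3 - <<'E'
from h import *
s=env.state();print({k:np.round(s[k],3) for k in('clock','joints','position','opening','wrist_force','qd')});print(R.from_rotvec(s['tcp_rot']).as_matrix().round(3))
C=cam('wrist');im=env.grab_frame('wrist');cv2.imwrite('pics/w1.png',im);cv2.imwrite('pics/w1b.png',cv2.resize(im,(800,600),interpolation=cv2.INTER_CUBIC))
np.savez('w1.npz',K=C[0],D=C[1],P=C[2])
for t in['dial_axis','fin_left','fin_right','index_line','target_line','set_button_top']:
    for q in env.search_frame(t,'wrist')[:2]:
        l,tp,w,h=q['rect'];print(t,round(q['p'],2),np.round(q['rect']),px2w(C,[l+w/2,tp+h/2],46).round(1)[0])
E
```

```text
{'clock': np.float64(2.15), 'joints': array([-0.261, -0.084,  1.907,  0.   ,  1.318,  1.305]), 'position': array([511.252, -20.107, 245.439]), 'opening': np.float64(-0.198), 'wrist_force': array([-0.364, -0.431,  0.173]), 'qd': array([ 0.1  ,  0.08 , -0.067, -0.021, -0.001,  0.136])}
[[ 0.     0.005 -1.   ]
 [ 0.    -1.    -0.005]
 [-1.    -0.    -0.   ]]
dial_axis 0.86 [119.  62. 228. 165.] [544.    6.9  46. ]
dial_axis 0.4 [ 4.  1. 42. 12.] [699.5 240.1  46. ]
fin_right 0.74 [273. 144.  30.  10.] [537.8 -57.6  46. ]
index_line 0.65 [213. 102.  93.  99.] [535.3 -24.7  46. ]
index_line 0.49 [501. 101.  11. 130.] [ 521.6 -338.9   46. ]
target_line 0.87 [193.  88. 126. 131.] [532.2 -20.1  46. ]
set_button_top 0.68 [136. 171.  23.  23.] [497.1 113.6  46. ]
```

View pics/w1b.png

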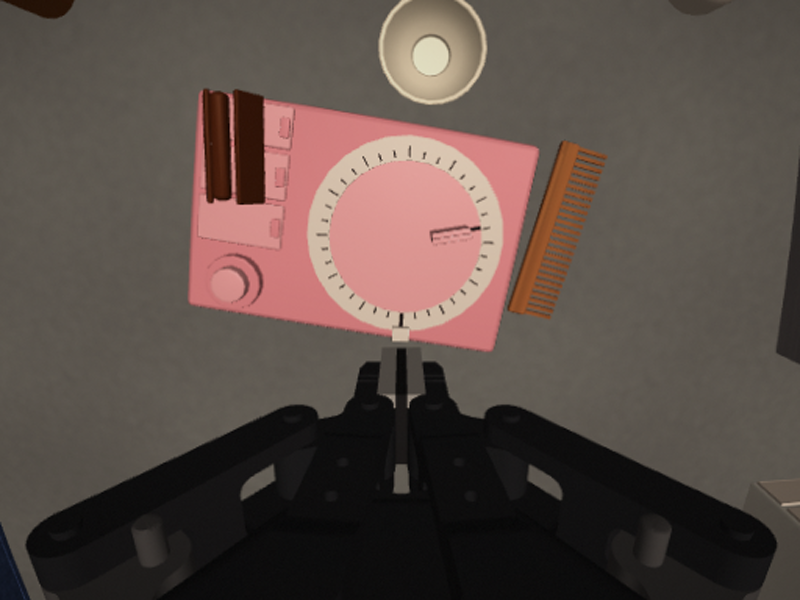

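The wrist view shows the dial centred near (405,236), the index tip at (482,228) and the target line at (401,315)–(401,327). The button top is at (229,284) and stands above its ring.

```bash
python3 - <<'E'
from h import *
d=np.load('w1.npz');C=(d['K'],d['D'],d['P'])
g=lambda u,v:[(u+.5)/1.5625-.5,(v+.5)/1.5625-.5]
f=lambda p,z:px2w(C,g(*p),z)[0][:2].round(1)
r=[f(p,46) for p in((405,160),(405,313),(328,236),(482,236))];print('rim',r)
r2=[f(p,39) for p in((405,135),(405,330),(307,231),(503,231))];print('collar',r2)
print('idx',f((482,228),46),'tgt in/out',f((401,315),39),f((401,328),39),'tab',f((401,341),43))
for z in(46,50,54):print('btn',z,f((229,285),z))
print('fin top',f((431,232),68),f((468,226),68))
print('tip',w2px(C,np.array(env.state()['position'])-[0,0,14])*1.5625)
E
```

```text
rim [array([591.1, -23.2]), array([474.8, -24.1]), array([535.6,  34.7]), array([536.2, -82. ])]
collar [array([609.1, -23.2]), array([458.1, -24.3]), array([538.5,  52. ]), array([539.3, -99.4])]
idx [542.2 -81.7] tgt in/out [470.9 -20.9] [459.8 -21. ] tab [450. -21.]
btn 46 [497.1 114.4]
btn 50 [498.1 112.8]
btn 54 [499.1 111.1]
fin top [541.6 -41.7] [545.9 -67.6]
tip [[411.33139481 374.4345148 ]]
```

Request:
jog_arm:
  series:
    - {"dy": 0.01,"dz": -0.013,"roll": -0.18}
    - {"dy": 0.02,"dz": -0.026,"roll": -0.36}
    - {"dy": 0.03,"dz": -0.04,"roll": -0.54}
    - {"dy": 0.036,"dz": -0.05,"roll": -0.72}
    - {"dy": 0.036,"dz": -0.05,"roll": -0.9}
    - {"dy": 0.036,"dz": -0.05,"roll": -1.08}
    - {"dy": 0.036,"dz": -0.05,"roll": -1.26}
    - {"dy": 0.036,"dz": -0.05,"roll": -1.44}
    - {"dy": 0.036,"dz": -0.05,"roll": -1.62}
    - {"dy": 0.036,"dz": -0.05,"roll": -1.645}

```text
$.series[0]: bad value
```

Request:
jog_arm:
  series:
    - {"dx": 0,"roll": -0.18}
    - {"dx": 0,"roll": -0.36}
    - {"dx": 0.02,"roll": -0.54}
    - {"dx": 0.04,"roll": -0.72}
    - {"dx": 0.06,"roll": -0.9}
    - {"dx": 0.08,"roll": -1.08}
    - {"dx": 0.1,"roll": -1.26}
    - {"dx": 0.12,"roll": -1.44}
    - {"dx": 0.13,"roll": -1.62}
    - {"dx": 0.14,"roll": -1.64}
    - {"dx": 0.14,"roll": -1.64}
    - {"dx": 0.14,"roll": -1.64}

```text
$.series[0]: bad value
```

```bash
cat > plan.py <<'E'
from h import *
def rows(phis,gap,z,r=36,ax=(533.5,-23.6)):
    s=env.state();M=R.from_rotvec(s['tcp_rot']).as_matrix();p=np.array(s['position'])
    a0=np.arctan2(M[1,2],M[0,2])
    for ph in phis:
        f=np.radians(ph);t=np.array([-np.sin(f),np.cos(f)])
        X=np.r_[np.array(ax)+r*np.array([np.cos(f),np.sin(f)])+(15+gap)*t,z]
        d=M.T@(X-p)/1000; a=np.arctan2(t[1],t[0]); roll=-((a-a0+np.pi)%(2*np.pi)-np.pi)
        print(ph,d.round(4),'roll',round(roll,3))
    print(s['clock'],p.round(1),np.round(s['joints'],2),np.round(s['wrist_force'],1),'ztool ang',np.degrees(a0).round(1))
E
python3 - <<'E'
from plan import *
rows([-81.5],8,64)
im=env.grab_frame('wrist');cv2.imwrite('pics/w2.png',cv2.resize(im,(800,600)))
E
```

```text
-81.5 [ 0.1813  0.0312 -0.0517] roll 2.991
2.5 [509.9 -24.4 245.3] [-0.27 -0.09  1.91 -0.    1.32  1.3 ] [ 0.3 -0.4 -0.2] ztool ang 179.9
```

View pics/w2.png

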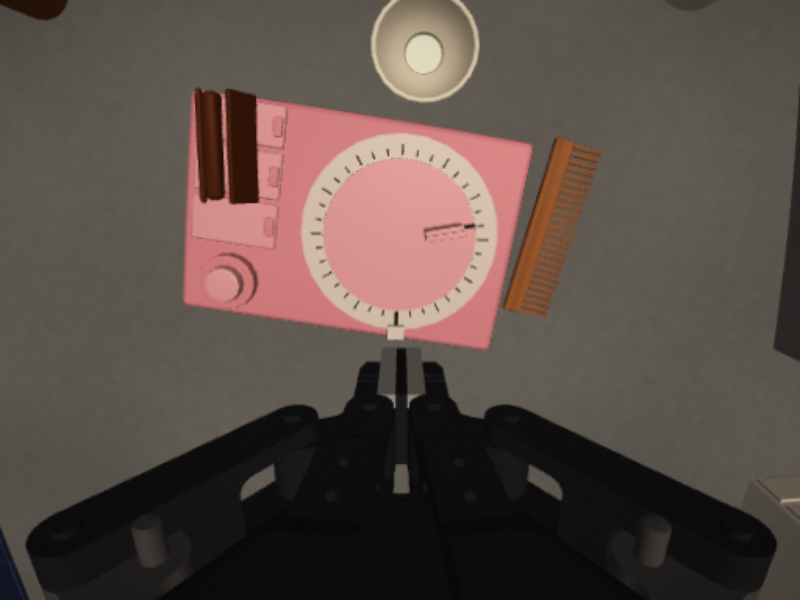

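The refusals were for missing fields, and nothing moved: the picture is unchanged, with the fin at (445,230). I'm resending with every field filled in.

Request:
jog_arm:
  series:
    - {"dx": 0,"dy": 0.01,"dz": -0.013,"roll": -0.18,"jaw": 0}
    - {"dx": 0,"dy": 0.02,"dz": -0.026,"roll": -0.36,"jaw": 0}
    - {"dx": 0,"dy": 0.031,"dz": -0.04,"roll": -0.54,"jaw": 0}
    - {"dx": 0,"dy": 0.031,"dz": -0.052,"roll": -0.72,"jaw": 0}
    - {"dx": 0,"dy": 0.031,"dz": -0.052,"roll": -0.9,"jaw": 0}
    - {"dx": 0,"dy": 0.031,"dz": -0.052,"roll": -1.08,"jaw": 0}
    - {"dx": 0,"dy": 0.031,"dz": -0.052,"roll": -1.26,"jaw": 0}
    - {"dx": 0,"dy": 0.031,"dz": -0.052,"roll": -1.44,"jaw": 0}
    - {"dx": 0,"dy": 0.031,"dz": -0.052,"roll": -1.62,"jaw": 0}
    - {"dx": 0,"dy": 0.031,"dz": -0.052,"roll": -1.65,"jaw": 0}

```text
clock: 3.8
position: [561.7, -56.3, 245.4]
tcp_rot: [1.154, 1.243, -1.154]
wrist_force: [0.1, -0.2, 0.3]
opening: -0.1
```

Request:
jog_arm:
  series:
    - {"dx": 0,"dy": 0,"dz": 0,"roll": -0.18,"jaw": 0}
    - {"dx": 0,"dy": 0,"dz": 0,"roll": -0.36,"jaw": 0}
    - {"dx": 0.02,"dy": 0,"dz": 0,"roll": -0.54,"jaw": 0}
    - {"dx": 0.04,"dy": 0,"dz": 0,"roll": -0.72,"jaw": 0}
    - {"dx": 0.06,"dy": 0,"dz": 0,"roll": -0.9,"jaw": 0}
    - {"dx": 0.08,"dy": 0,"dz": 0,"roll": -1.08,"jaw": 0}
    - {"dx": 0.1,"dy": 0,"dz": 0,"roll": -1.26,"jaw": 0}
    - {"dx": 0.12,"dy": 0,"dz": 0,"roll": -1.44,"jaw": 0}
    - {"dx": 0.13,"dy": 0,"dz": 0,"roll": -1.6,"jaw": 0}
    - {"dx": 0.14,"dy": 0,"dz": 0,"roll": -1.63,"jaw": 0}
    - {"dx": 0.14,"dy": 0,"dz": 0,"roll": -1.63,"jaw": 0}
    - {"dx": 0.14,"dy": 0,"dz": 0,"roll": -1.63,"jaw": 0}

```text
clock: 5.3
position: [562.0, -56.5, 105.9]
tcp_rot: [-0.104, 1.567, 0.103]
wrist_force: [-0.5, -0.1, 0.0]
opening: -0.0
```

```bash
python3 - <<'E'
from plan import *
rows([-81.5],8,64)
im=env.grab_frame('wrist');cv2.imwrite('pics/w3.png',cv2.resize(im,(800,600)))
E
```

```text
-81.5 [ 0.0419  0.0008 -0.0004] roll -0.016
5.3 [562.  -56.5 105.9] [-0.3   0.22  1.87 -0.    1.06 -2.  ] [-0.5 -0.1  0. ] ztool ang 7.6
```

View pics/w3.png

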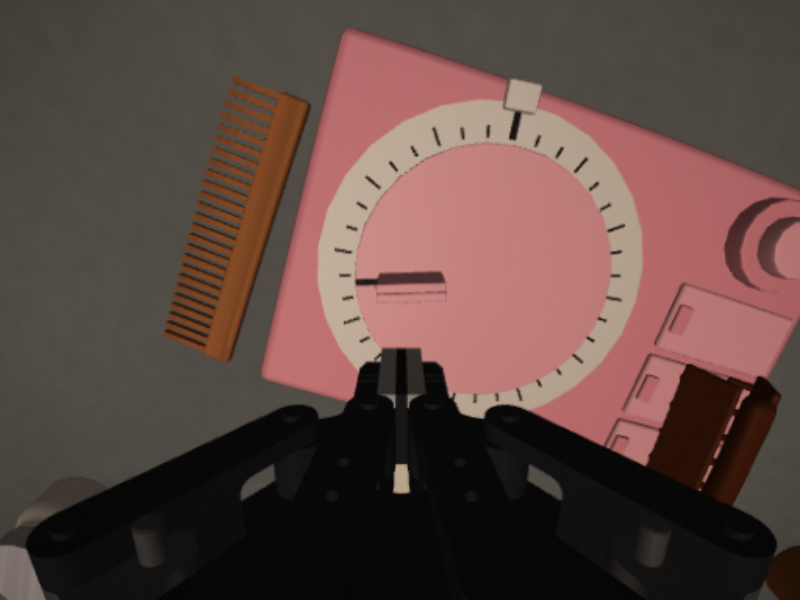

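The fin is at (411,287), the index tip at (356,282), the target line at (514,138)–(518,114) and the tab at (523,96). The fingers are on the fin's counter-clockwise side.

```bash
python3 - <<'E'
from plan import *
C=cam('wrist');g=lambda u,v:[(u+.5)/1.5625-.5,(v+.5)/1.5625-.5]
f=lambda p,z:px2w(C,g(*p),z)[0][:2]
from scipy.optimize import least_squares
# dial rim points: refine by known radius
P=np.array([f(p,46) for p in((356,282),(611,255),(483,143),(385,193),(590,188))])
s=least_squares(lambda c:np.hypot(*(P-c[:2]).T)-58,[533,-24]);print('axis',s.x.round(1),s.fun.round(1))
Q=np.array([f(p,39) for p in((318,262),(642,262),(481,99),(620,185),(342,180))])
s2=least_squares(lambda c:np.hypot(*(Q-c[:2]).T)-76,[533,-24]);print('axis2',s2.x.round(1),s2.fun.round(1))
for a in(s.x,s2.x):
  for n,p,z in(('idx',(356,282),46),('ti',(514,138),39),('to',(518,114),39),('tab',(523,96),43)):
    v=f(p,z)-a;print(n,v.round(1),np.degrees(np.arctan2(v[1],v[0])).round(1))
for z in(68,):print('fin',f((379,273),z),f((443,272),z))
E
```

```text
axis [533.5 -22.9] [-0.2 -0.9 -0.3 -0.1  0.8]
axis2 [534.7 -23.9] [-1.1  0.4  1.  -1.8  0. ]
idx [  9.4 -57. ] -80.6
ti [-61.2   2.8] 177.3
to [-71.1   2.7] 177.8
tab [-77.7   2.5] 178.1
idx [  8.2 -56. ] -81.7
ti [-62.4   3.9] 176.5
to [-72.3   3.7] 177.1
tab [-78.9   3.5] 177.4
fin [532.52916951 -69.66916073] [528.79102176 -44.82228524]
```

Request:
jog_arm:
  series:
    - {"dx": 0.02,"dy": 0,"dz": 0,"roll": -0.02,"jaw": 0}
    - {"dx": 0.039,"dy": 0,"dz": 0,"roll": -0.02,"jaw": 0}
    - {"dx": 0.039,"dy": 0,"dz": 0,"roll": -0.02,"jaw": 0}
    - {"dx": 0.039,"dy": 0,"dz": 0,"roll": -0.02,"jaw": 0}

```text
clock: 5.85
position: [562.1, -56.5, 66.8]
tcp_rot: [-0.12, 1.567, 0.119]
wrist_force: [0.1, 0.1, 0.6]
opening: -0.3
```

```bash
python3 - <<'E'
from plan import *
rows([-81.5,-89,-98,-107,-116,-125,-134,-143,-152,-161,-170],0,66.5,ax=(534,-23.4))
E
```

```text
-81.5 [ 0.0003  0.0009 -0.0079] roll 0.004
-89 [ 0.0003 -0.0007 -0.0128] roll 0.135
-98 [ 0.0003 -0.0018 -0.0188] roll 0.292
-107 [ 0.0002 -0.002  -0.0249] roll 0.449
-116 [ 0.0002 -0.0011 -0.031 ] roll 0.607
-125 [ 0.0002  0.0006 -0.0368] roll 0.764
-134 [ 0.0002  0.0033 -0.0424] roll 0.921
-143 [ 0.0002  0.0067 -0.0474] roll 1.078
-152 [ 0.0002  0.011  -0.0518] roll 1.235
-161 [ 0.0002  0.0158 -0.0555] roll 1.392
-170 [ 0.0002  0.0212 -0.0584] roll 1.549
5.85 [562.1 -56.5  66.8] [-0.3   0.28  1.88 -0.    0.98 -2.02] [0.1 0.1 0.6] ztool ang 8.8
```

Request:
jog_arm:
  series:
    - {"dx": 0,"dy": 0.001,"dz": -0.008,"roll": 0,"jaw": 0}
    - {"dx": 0,"dy": -0.001,"dz": -0.013,"roll": 0.135,"jaw": 0}
    - {"dx": 0,"dy": -0.002,"dz": -0.019,"roll": 0.29,"jaw": 0}
    - {"dx": 0,"dy": -0.002,"dz": -0.025,"roll": 0.45,"jaw": 0}
    - {"dx": 0,"dy": -0.001,"dz": -0.031,"roll": 0.605,"jaw": 0}
    - {"dx": 0,"dy": 0.0005,"dz": -0.037,"roll": 0.765,"jaw": 0}
    - {"dx": 0,"dy": 0.0035,"dz": -0.0425,"roll": 0.92,"jaw": 0}
    - {"dx": 0,"dy": 0.0065,"dz": -0.0475,"roll": 1.08,"jaw": 0}
    - {"dx": 0,"dy": 0.011,"dz": -0.052,"roll": 1.235,"jaw": 0}
    - {"dx": 0,"dy": 0.016,"dz": -0.0555,"roll": 1.39,"jaw": 0}
    - {"dx": 0,"dy": 0.021,"dz": -0.0585,"roll": 1.55,"jaw": 0}
    - {"dx": 0,"dy": 0.021,"dz": -0.0585,"roll": 1.55,"jaw": 0}

```text
clock: 7.35
position: [501.0, -44.6, 67.3]
tcp_rot: [1.079, 1.285, -1.078]
wrist_force: [1.3, 1.0, -0.9]
opening: 0.3
```

```bash
python3 - <<'E'
from plan import *
rows([-170,-175,-179,-182.7],0,66.5,ax=(534,-23.4))
im=env.grab_frame('wrist');cv2.imwrite('pics/w4.png',cv2.resize(im,(800,600)))
E
```

```text
-170 [ 0.0008  0.0002 -0.0001] roll 0.001
-175 [ 0.0008 -0.001  -0.0033] roll 0.088
-179 [ 0.0008 -0.0017 -0.0059] roll 0.158
-182.7 [ 0.0008 -0.0022 -0.0084] roll 0.223
7.35 [501.  -44.6  67.3] [-0.31  0.15  2.03 -0.    0.96 -0.49] [ 1.3  1.  -0.9] ztool ang -79.9
```

View pics/w4.png

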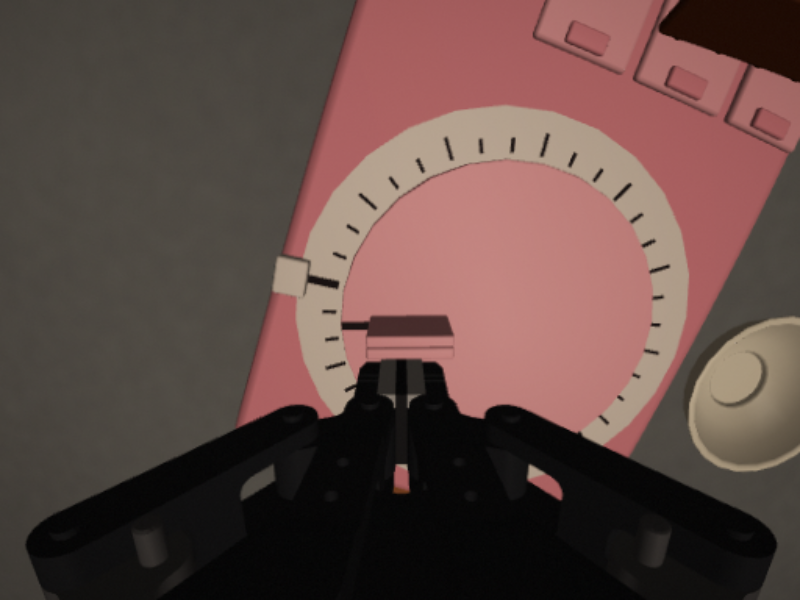

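The dial follows. The index line is at (341,325)–(366,326) and the target line at (309,280)–(338,285).

```bash
cat > meas.py <<'E'
from plan import *
from scipy.optimize import least_squares
def meas(C,idx,tin,tout,rim,k=1.5625):
    g=lambda p:[(p[0]+.5)/k-.5,(p[1]+.5)/k-.5]
    f=lambda p,z:px2w(C,g(p),z)[0][:2]
    P=np.array([f(p,46) for p in rim])
    s=least_squares(lambda c:np.hypot(*(P-c).T)-58,[534,-23.4]);a=s.x;print('axis',a.round(1),s.fun.round(1))
    A=lambda p,z:np.degrees(np.arctan2(*(f(p,z)-a)[::-1]))%360
    i,ti,to=A(idx,46),A(tin,39),A(tout,39);print('idx',i.round(1),'tgt',ti.round(1),to.round(1),'remaining deg',(i-(ti+to)/2).round(1),'mm',(58*np.radians(i-(ti+to)/2)).round(1))
E
python3 - <<'E'
from meas import *
meas(cam('wrist'),(342,325.5),(338,285.5),(310,280),[(342,325),(652,300),(505,159),(372,226),(630,226)])
E
```

```text
axis [533.4 -24.1] [-0.9 -0.5  0.3  0.1 -0.4]
idx 190.2 tgt 177.5 177.6 remaining deg 12.6 mm 12.8
```

Request:
jog_arm:
  series:
    - {"dx": 0.0,"dy": -0.0005,"dz": -0.0015,"roll": 0.045,"jaw": 0}
    - {"dx": 0.0,"dy": -0.001,"dz": -0.0033,"roll": 0.09,"jaw": 0}
    - {"dx": 0.0,"dy": -0.0015,"dz": -0.005,"roll": 0.135,"jaw": 0}
    - {"dx": 0.0,"dy": -0.0018,"dz": -0.0067,"roll": 0.18,"jaw": 0}
    - {"dx": 0.0,"dy": -0.002,"dz": -0.0081,"roll": 0.215,"jaw": 0}
    - {"dx": 0.0,"dy": -0.002,"dz": -0.0081,"roll": 0.215,"jaw": 0}

```text
clock: 8.15
position: [497.7, -37.1, 67.3]
tcp_rot: [1.237, 1.189, -1.236]
wrist_force: [-0.2, -0.4, 0.0]
opening: -0.6
```

```bash
python3 - <<'E'
from plan import *
rows([-182.4],0,66.5,ax=(534,-23.4));rows([-182.4],20,66.5,ax=(534,-23.4))
C=cam('wrist');np.savez('w5.npz',K=C[0],D=C[1],P=C[2])
im=env.grab_frame('wrist');cv2.imwrite('pics/w5.png',cv2.resize(im,(800,600),interpolation=cv2.INTER_CUBIC))
E
```

```text
-182.4 [ 0.0008 -0.0004 -0.0002] roll 0.004
8.15 [497.7 -37.1  67.3] [-0.3   0.14  2.04 -0.    0.96 -0.26] [-0.2 -0.4  0. ] ztool ang -92.2
-182.4 [ 0.0008 -0.0004  0.0198] roll 0.004
8.15 [497.7 -37.1  67.3] [-0.3   0.14  2.04 -0.    0.96 -0.26] [-0.2 -0.4  0. ] ztool ang -92.2
```

View pics/w5.png

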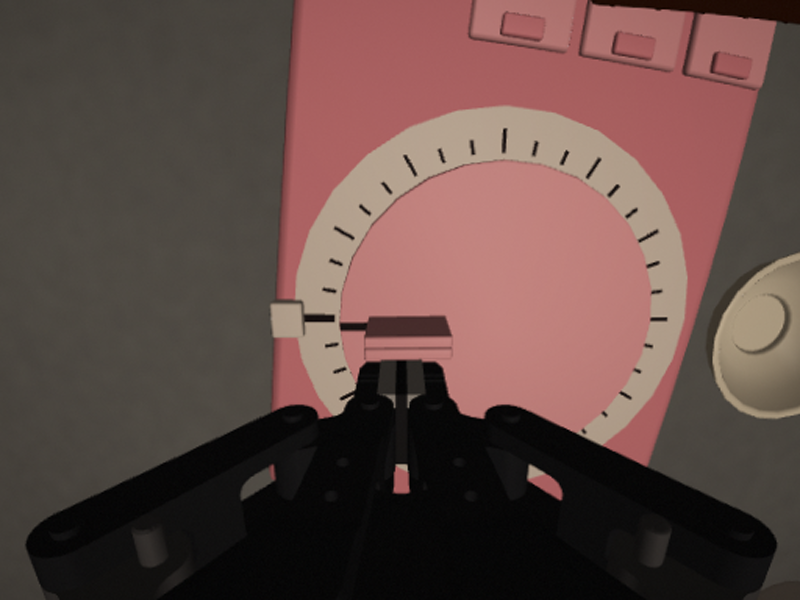

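The index line is at (340–365,326.5) and the target line at (303–335,318.5), so a small gap remains. Part of it is parallax, so I'm computing it.

```bash
python3 - <<'E'
from meas import *
d=np.load('w5.npz');C=(d['K'],d['D'],d['P'])
meas(C,(341,326.5),(335,319),(304,318),[(341,326),(651,302),(503,160),(372,226),(630,226)])
meas(C,(365,327),(335,319),(304,318),[(341,326),(651,302),(503,160),(372,226),(630,226)])
# axis-free: direction of index line segment and of target line
g=lambda p:[(p[0]+.5)/1.5625-.5,(p[1]+.5)/1.5625-.5]
f=lambda p,z:px2w(C,g(p),z)[0][:2]
for p,q,z in(((341,326.5),(365,327),46),((304,318),(335,319),39)):
    print(f(p,z).round(1),f(q,z).round(1))
E
```

```text
axis [533.6 -24. ] [-0.7 -0.6  0.2 -0.  -0.1]
idx 178.2 tgt 177.6 177.3 remaining deg 0.7 mm 0.7
axis [533.6 -24. ] [-0.7 -0.6  0.2 -0.  -0.1]
idx 178.4 tgt 177.6 177.3 remaining deg 1.0 mm 1.0
[476.3 -22.2] [485.1 -22.7]
[461.3 -20.6] [473.1 -21.5]
```

The index is within about 1 mm. Now I back off, rise and move toward the button for a look.

Request:
jog_arm:
  series:
    - {"dx": 0,"dy": 0,"dz": 0.007,"roll": 0,"jaw": 0}
    - {"dx": 0,"dy": 0,"dz": 0.02,"roll": 0,"jaw": 0}
    - {"dx": 0,"dy": 0,"dz": 0.02,"roll": 0,"jaw": 0}
    - {"dx": -0.05,"dy": 0,"dz": 0.02,"roll": 0,"jaw": 0}
    - {"dx": -0.1,"dy": 0,"dz": 0.01,"roll": 0,"jaw": 0}
    - {"dx": -0.1,"dy": 0,"dz": -0.04,"roll": 0,"jaw": 0}
    - {"dx": -0.1,"dy": 0,"dz": -0.085,"roll": 0,"jaw": 0}
    - {"dx": -0.1,"dy": 0,"dz": -0.085,"roll": 0,"jaw": 0}
    - {"dx": -0.1,"dy": 0,"dz": -0.085,"roll": 0,"jaw": 0}
    - {"dx": -0.1,"dy": 0,"dz": -0.085,"roll": 0,"jaw": 0}

```text
clock: 9.45
position: [500.9, 46.9, 167.1]
tcp_rot: [1.238, 1.189, -1.237]
wrist_force: [0.5, 0.1, 0.2]
opening: -0.0
```

```bash
python3 - <<'E'
from plan import *
C=cam('wrist');np.savez('w6.npz',K=C[0],D=C[1],P=C[2]);s=env.state();print(s['clock'],s['position'],np.abs(s['qd']).max())
im=env.grab_frame('wrist');cv2.imwrite('pics/w6.png',cv2.resize(im,(800,600),interpolation=cv2.INTER_CUBIC))
for q in env.search_frame('set_button_top','wrist')[:2]:
    l,t,w,h=q['rect'];print(q,[px2w(C,[l+w/2,t+h/2],z)[0].round(1) for z in(46,52)])
E
```

```text
9.45 [500.87370211  46.94304925 167.10497004] 0.0021781238003475666
{'rect': [233.3, 100.1, 34.8, 37.0], 'p': 0.82} [array([498.4, 109.5,  46. ]), array([498.5, 109.6,  52. ])]
```

View pics/w6.png

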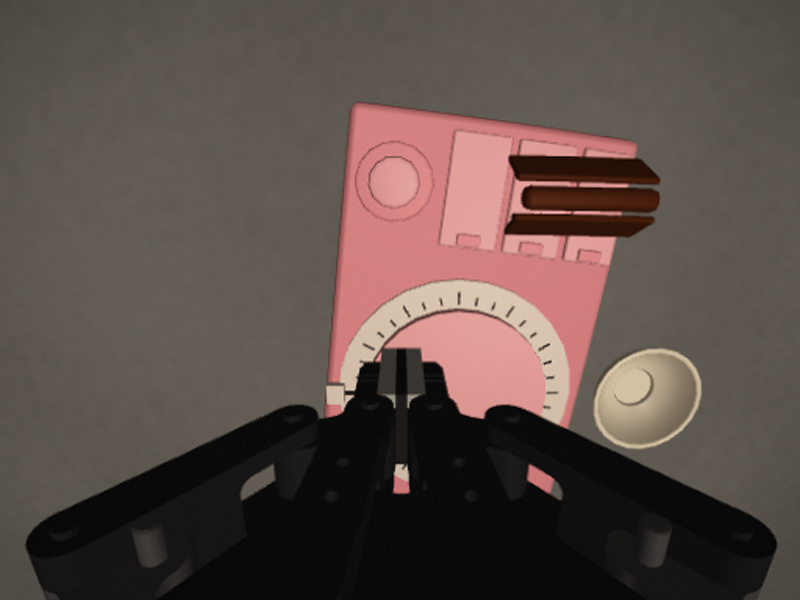

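The button is at (394,182), and its ring is clear. The estimated position is (498,111.5), with the top about 52 mm up.

Request:
jog_arm:
  series:
    - {"dx": 0,"dy": -0.003,"dz": -0.03,"roll": 0,"jaw": 0}
    - {"dx": 0.03,"dy": -0.0053,"dz": -0.0642,"roll": 0,"jaw": 0}
    - {"dx": 0.06,"dy": -0.0053,"dz": -0.0642,"roll": 0,"jaw": 0}
    - {"dx": 0.085,"dy": -0.0053,"dz": -0.0642,"roll": 0,"jaw": 0}
    - {"dx": 0.093,"dy": -0.0053,"dz": -0.0642,"roll": 0,"jaw": 0}
    - {"dx": 0.093,"dy": -0.0053,"dz": -0.0642,"roll": 0,"jaw": 0}
    - {"dx": 0.093,"dy": -0.0053,"dz": -0.0642,"roll": 0,"jaw": 0}

```text
clock: 10.42
position: [499.2, 111.0, 75.3]
tcp_rot: [1.24, 1.187, -1.236]
wrist_force: [-0.2, -0.1, -0.9]
opening: 0.0
```

Request:
jog_arm:
  series:
    - {"dx": 0.002,"dy": 0,"dz": 0,"roll": 0,"jaw": 0}
    - {"dx": 0.004,"dy": 0,"dz": 0,"roll": 0,"jaw": 0}
    - {"dx": 0.005,"dy": 0,"dz": 0,"roll": 0,"jaw": 0}
    - {"dx": 0.005,"dy": 0,"dz": 0,"roll": 0,"jaw": 0}

```text
clock: 10.92
position: [499.8, 111.0, 70.7]
tcp_rot: [1.24, 1.186, -1.235]
wrist_force: [0.8, -0.3, 2.1]
opening: 0.0
```

Request:
jog_arm:
  series:
    - {"dx": 0.001,"dy": 0,"dz": 0,"roll": 0,"jaw": 0}
    - {"dx": 0.002,"dy": 0,"dz": 0,"roll": 0,"jaw": 0}
    - {"dx": 0.003,"dy": 0,"dz": 0,"roll": 0,"jaw": 0}
    - {"dx": 0.003,"dy": 0,"dz": 0,"roll": 0,"jaw": 0}

```text
clock: 11.42
position: [499.8, 111.0, 67.7]
tcp_rot: [1.24, 1.186, -1.235]
wrist_force: [-0.3, -0.4, 2.9]
opening: 0.2
```

Request:
jog_arm:
  series:
    - {"dx": 0.001,"dy": 0,"dz": 0,"roll": 0,"jaw": 0}
    - {"dx": 0.002,"dy": 0,"dz": 0,"roll": 0,"jaw": 0}
    - {"dx": 0.003,"dy": 0,"dz": 0,"roll": 0,"jaw": 0}
    - {"dx": 0.003,"dy": 0,"dz": 0,"roll": 0,"jaw": 0}

```text
clock: 11.92
position: [500.0, 111.0, 65.9]
tcp_rot: [1.239, 1.187, -1.235]
wrist_force: [-5.6, -1.6, 14.0]
opening: -0.0
```

Request:
jog_arm:
  series:
    - {"dx": 0.001,"dy": 0,"dz": 0,"roll": 0,"jaw": 0}
    - {"dx": 0.002,"dy": 0,"dz": 0,"roll": 0,"jaw": 0}
    - {"dx": 0.002,"dy": 0,"dz": 0,"roll": 0,"jaw": 0}

```text
clock: 12.3
position: [500.1, 111.1, 65.8]
tcp_rot: [1.238, 1.188, -1.237]
wrist_force: [-9.0, -0.7, 20.2]
opening: 0.4
```

Stalled at full depth: 14–20 N against the 5 N needed. Now I lift off and go back to look at the dial and button.

Request:
jog_arm:
  series:
    - {"dx": -0.01,"dy": 0,"dz": 0,"roll": 0,"jaw": 0}
    - {"dx": -0.05,"dy": 0,"dz": 0,"roll": 0,"jaw": 0}
    - {"dx": -0.1,"dy": 0,"dz": 0,"roll": 0,"jaw": 0}
    - {"dx": -0.15,"dy": 0,"dz": 0.05,"roll": 0,"jaw": 0}
    - {"dx": -0.17,"dy": 0,"dz": 0.1,"roll": 0,"jaw": 0}
    - {"dx": -0.17,"dy": 0,"dz": 0.14,"roll": 0,"jaw": 0}
    - {"dx": -0.17,"dy": 0,"dz": 0.14,"roll": 0,"jaw": 0}
    - {"dx": -0.17,"dy": 0,"dz": 0.14,"roll": 0,"jaw": 0}
    - {"dx": -0.17,"dy": 0,"dz": 0.14,"roll": 0,"jaw": 0}

```text
clock: 13.42
position: [494.0, -27.6, 235.3]
tcp_rot: [1.237, 1.19, -1.236]
wrist_force: [-0.6, 0.3, -0.1]
opening: -0.0
```

```bash
python3 - <<'E'
from plan import *
C=cam('wrist');np.savez('w7.npz',K=C[0],D=C[1],P=C[2]);s=env.state();print(s['clock'],s['position'],np.abs(s['qd']).max(),s['wrist_force'])
im=env.grab_frame('wrist');cv2.imwrite('pics/w7.png',cv2.resize(im,(800,600),interpolation=cv2.INTER_CUBIC))
E
```

```text
13.425 [493.96770575 -27.59426083 235.31763108] 0.0028559440627217566 [-0.57448892  0.3477304  -0.07649335]
```

View pics/w7.png

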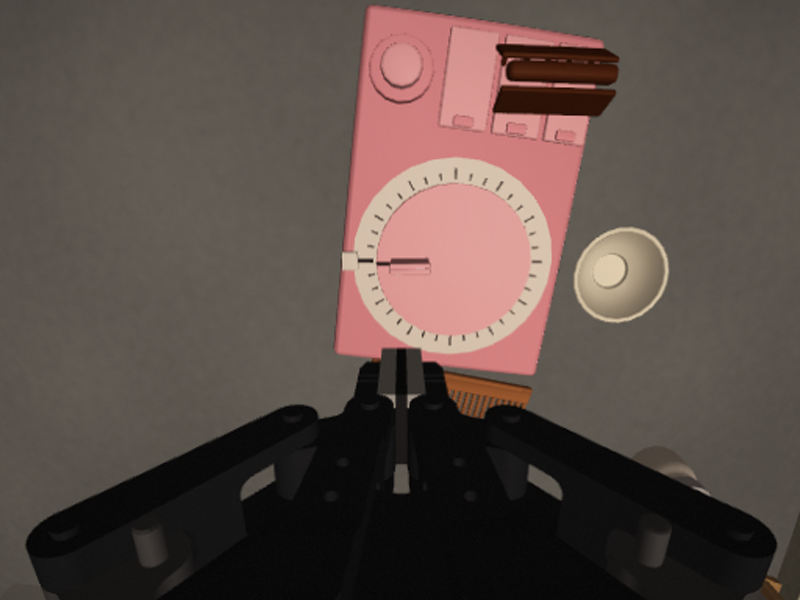

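The dial is still lined up, with the index at (377,263.5) against the target at (358–374,261). The button at (402,62) looks up and nothing around it has moved. One last number, then I hand in if it is good.

```bash
python3 - <<'E'
from meas import *
d=np.load('w7.npz');C=(d['K'],d['D'],d['P'])
meas(C,(377,263.5),(374,261),(358,260.5),[(377,263.5),(531,260),(453,183),(453,336),(395,210)])
env.job_done()
E
```

```text
axis [533.9 -23.8] [-0.6 -0.3 -0.2  0.1  0.5]
idx 178.5 tgt 177.9 177.6 remaining deg 0.7 mm 0.7
the job is handed in; nothing more can be done
```

I set the dial to the target line, pressed the button fully down and let it back up, then handed the job in at about 13.5 s of the 61 s allowed. The hand-in reports no verdict.

- **Dial:** I pushed the fin clockwise about 100° with the outside of the shut fingers, without pinching it. The index measured 0.7–1.0 mm from the target before the press and 0.7 mm after it, against the 3.5 mm allowed. The dial axis was within about 1 mm of where I first measured it.
- **Button:** The fingers stalled at full depth with 14–20 N, where about 5 N is needed. I judged the full press from that stall, since the button's travel cannot be read directly.
- **Last picture:** The button looks up, the claw, dish and visible part of the comb look undisturbed, and the arm is clear with wrist force near zero. I did not look again at the cream jar or perfume bottle; the arm did not work near them.

Two early move calls were refused for missing fields and moved nothing. No checks failed or disagreed.

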